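# Cure the second badge on a gift box

### The arm

A 7-joint arm with a two-finger parallel gripper is mounted at the origin on a cart in front of the work surface, level with it; the furniture and walls round the work are solid. World frame = base frame: x ahead of the robot, y to its left, z up, the work surface at z = 0. Lengths are in m, angles in rad, forces in N, time in s.
With the tool pointing down it reaches from about 0.425 to 0.95 m from the base axis. Payload 4.7 kg.
Tool frame: the origin (TCP) lies between the finger pads; the fingertips stand 25 mm ahead of it and the grasp point (between the pads) lies 6 mm ahead of it; z points along the fingers, y is the line along which they close (so a half turn about z gives the same grasp; the last joint's range is limited). The gripper opens to 85 mm and grips with 20 to 120 N. Pads are 22 mm wide; open, the fingers measure 114 mm over their backs; the gripper's body (76 mm by 85 mm) begins 54 mm behind the grasp point. The pads swing forward as they close: fully open they stand 13 mm farther back than shut.
Start: joints at [1.246, 0.469, -0.049, 1.532, 0.024, 1.141, -0.082], TCP at [0.197, -0.646, 0.256] pointing down, gripper open.
Joint ranges: [-2.59, 2.59], [-0.33, 1.99], [-1.39, 1.29], [0.1, 2.45], [-1.04, 4.18], [0.21, 1.99], [-2.66, 2.66]. Speed limits (rad/s): [2.57, 2.57, 3.14, 3.14, 3.14, 3.14, 3.14].

### API

Orientations are given as a 3x3 rotation matrix whose columns are the frame's x, y, z axes.
In Python, from rig import * gives the robot as it stands. Calls block until the motion is done:
- movep(position, orientation): joint-space move of the TCP to a pose.
- move_l(position, attitude=None, feed=0.15, until_force=None): straight line of the TCP; attitude=None keeps the orientation; feed is the mean speed in m/s. With until_force (N) it stops when the force on the tool has changed by that much, and returns True; else False.
- move_joints(angles): joint-space move.
- command_gripper(opening, newtons=None): finger opening in m; newtons is the grip in N (None keeps the last); returns when the fingers have stopped.
- sleep(seconds).
- inverse_kinematics(position, orientation): joint angles nearest the present ones, or None.
- sense(): the state.
- camera(name): name is "scene" or "top" or "wrist"; returns (picture, depth): 400x640x3 uint8, red, green, blue; 400x640 float32, m along the optical axis (not along the pixel's ray), 0 where there is no reading.
- camera_params(name): a dict with "K" (3x3 intrinsics, pixels), "position" and "rotation" of the camera in the world; the wrist camera has in their place "tool_from_camera" (4x4, takes a point from camera to tool coordinates, whose origin is the TCP and whose axes are the flange's). Camera axes: x right, y down, z forward; pixel columns grow to the right and rows downward; lengths in m; the calibration is good to about 2 mm. A picture is of the moment at which its call begins: read the wrist's pose just before it. camera_params takes no time and is no camera call.
A pose or a line that the arm cannot do raises Unreachable and nothing moves.
- finish_job(): hands the job in; it is judged then, once.
The state is a dict: "time_s": time; "joint_pos": joint angles; "qd": joint speeds; "joint_efforts": joint torques, N m; "position": TCP position; "tcp_rot": TCP orientation; "wrist_force": force on the tool from outside, world axes, zero at the start; "ft_torque": the same for the moment, N m; "finger_gap": finger opening in m; "gripper_force": force on a finger pad.
Only numpy, scipy, OpenCV 4.12 (cv2) and the standard library are available. Lean on these libraries where they do the work, as an engineer would, in place of code of your own. Each camera call takes 0.05 s, during which the arm holds its last target. There are 200 camera calls.

### The job

The gift box on the light-curing station has had its blue badge cured: now turn it so that the red badge is centred on the violet lamp window and flat against it, standing upright, and let go of the box. Then turn the spring-return dial clockwise past its first two clicks to the third one (three red dots) and keep it there: it springs back if released, so finish while still gripping the dial at the third mark. Leave the other things on the bench where they are.

Things in the scene. Friction and masses are not known exactly. Their poses are not given: they have to be found in the camera images.
- gift_box: Loose wooden box 56 x 56 x 96 mm tall, 0.25 kg, upright on the station's plate before the lamp. Origin: centre of underside, z up. Red badge on its +x face, blue badge (cured) on its -y face (34 mm discs, flush); red and blue lines on top mark these faces. Needs about a quarter turn clockwise from above. Gripped with fingertips 60 mm or more above its underside, fingers pass over the lower lamp.
- red_badge (a point): Centre of the red badge on the gift box's +x face, 28 mm from the box's axis and 26 mm above its underside; axes as the box's.
- station: Fixed curing station. Aluminium plate 170 (x) x 280 (y) x 6 mm; origin: centre of its underside; front, to the robot, is -x. Grey lamp bar 50 x 110 mm at the left: front face at x = 35 mm, centre y = 75, top at z = 50. White control pod 94 x 94 mm at the right: centre x = 10, y = -85, top at z = 50. A duct, top z = 26 mm, joins them at the back.
- lamp_window (a point): Centre of the violet lamp window on the flat upright front face of the lamp bar (35, 75, 28 mm in the station's frame); axes as the station's, the window looks to -x. With the box standing on the plate in place, the red badge faces +x and lies near this point.
- dial_grip (a point): On the dial's vertical axis (10, -85 mm in the station's frame), 28 mm above the pod's top: a good point to grip from above. Axes turn with the dial: x along the black wing, to its red pointer; grip across y. Wing 46 mm long, 13 mm thick, top 36 mm above the pod; the round skirt under it has radius 25 mm and reaches 6 mm above the pod.
- dial (a joint): Dial angle, rad: 0 = off, growing clockwise from above. Clicks (shallow notches) at 0.35 (1 dot), 0.70 (2 dots), 1.05 (3 red dots); another ridge at 1.22, end stop 1.40. Return spring 0.12 N m at 0, 0.20 at 1.05; ridges add about 0.05. No click holds it by itself. At 0 the wing is 0.525 rad anticlockwise from the station's x axis, at 1.05 as much clockwise.
- cup_wax: Clear measuring cup with a little yellow wax, 68 mm wide, 83 mm tall, loose, left of the station; leave alone. Origin: centre of underside.
- tape_roll: Roll of tan tape lying flat, 96 mm wide, 25 mm high, loose, left of the station; leave alone. Origin: centre of underside.
- thermometer: White probe thermometer lying flat, 208 mm long, loose, far left near the tins; leave alone. Origin: centre of underside.

How it is judged:
On the way, in this order (a step that is already met when the one before it is completed fails the run):
1. with the dial still off, the box stands let go, its red badge flat on the lamp window (x of red_badge in the frame of lamp_window between -0.005 and 0.003 m and y of red_badge in the frame of lamp_window between -0.015 and 0.015 m and angle between the x axis of gift_box and the x axis of station, either way round below 0.1 rad and angle between gift_box's own z axis and vertical below 0.06 rad and contact force between the fingers and gift_box below 0.3 N and linear speed of gift_box below 0.02 m/s and z of red_badge in the frame of lamp_window between -0.01 and 0.006 m and value of joint dial below 0.15 rad), for 0.2 s.
2. the dial passes its first click (value of joint dial above 0.35 rad).
3. the dial passes its second click (value of joint dial above 0.7 rad).
4. the dial is held at its third click (value of joint dial between 0.93 and 1.17 rad and contact force between the fingers and dial above 1 N), for 0.5 s.
At the end, for the whole second after the job is handed in: The fingers still hold the dial at its third click (joint 0.93 to 1.17 rad, over 1 N of finger contact), and the box, not touched by the fingers, stands upright with its red badge against the lamp window: gap under 5 mm, centre within 15 mm sideways, face parallel within 0.1 rad (all of step 4 and x of red_badge in the frame of lamp_window between -0.005 and 0.003 m and y of red_badge in the frame of lamp_window between -0.015 and 0.015 m and angle between the x axis of gift_box and the x axis of station, either way round below 0.1 rad and angle between gift_box's own z axis and vertical below 0.06 rad and contact force between the fingers and gift_box below 0.3 N and linear speed of gift_box below 0.02 m/s and z of red_badge in the frame of lamp_window between -0.01 and 0.006 m); the arm keeps its last pose, push and grip.
It fails at once if another thing on the bench is moved by more than 30 mm (distance of any of cup_wax, tape_roll, thermometer from where it was at the start of the episode above 0.03 m).
It also fails if it takes over 56 s, if anything falls off the work surface, if the arm or the gripper's body presses on something with over 40 N, if the wrist force passes 120 N, or if a joint passes its speed limit or range.

## Working session

There is one attempt and no reset: what is moved stays moved. The work goes in short steps, each a Python script; the robot and the scene stay as the last script left them, time stands still between calls to the robot, and variables do not carry over. Pictures are saved under pics/ and viewed, at most 10 in all, crops included, and the job is handed in when it is done.

```bash
mkdir -p pics; ls; python3 - <<'E'
from rig import *
import cv2,numpy as np
for n in ["scene","top"]:
    p,d=camera(n); cv2.imwrite(f"pics/{n}0.png",p[:,:,::-1]); np.savez(f"pics/{n}0.npz",p=p,d=d)
    c=camera_params(n); print(n,c)
s=sense(); print(s["time_s"],s["position"],s["tcp_rot"])
E
```

```text
pics
scene {'K': array([[409.14041266,   0.        , 323.67198018],
       [  0.        , 409.14041266, 201.86095229],
       [  0.        ,   0.        ,   1.        ]]), 'position': array([-0.10231713,  1.04873729,  0.75250654]), 'rotation': array([[-0.85912171, -0.23331989,  0.45549063],
       [-0.51146393,  0.4222871 , -0.74838376],
       [-0.017735  , -0.87591977, -0.48213072]])}
top {'K': array([[470.99398874,   0.        , 322.26781135],
       [  0.        , 470.99398874, 196.99388594],
       [  0.        ,   0.        ,   1.        ]]), 'position': array([0.34212026, 0.00480835, 1.27569429]), 'rotation': array([[-0.00758905, -0.98936883,  0.14522991],
       [-0.99996917,  0.00721587, -0.00309614],
       [ 0.00201526, -0.14524893, -0.98939309]])}
0.1 [ 0.19661263 -0.64522354  0.25532899] [[ 9.56558044e-01  2.91541282e-01 -6.24899429e-04]
 [ 2.91541936e-01 -9.56556491e-01  1.72588038e-03]
 [-9.45862273e-05 -1.83308915e-03 -9.99998315e-01]]
```

View pics/top0.png

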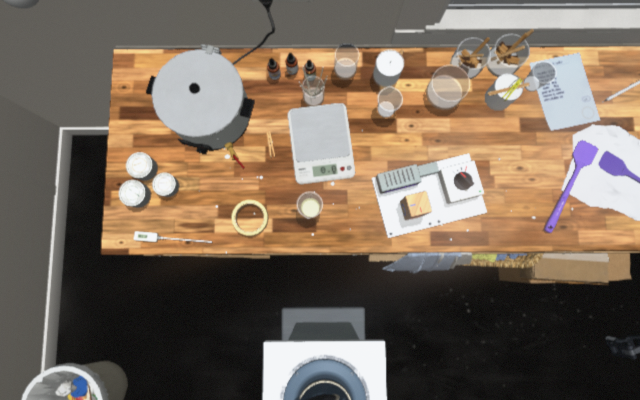

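View pics/scene0.png

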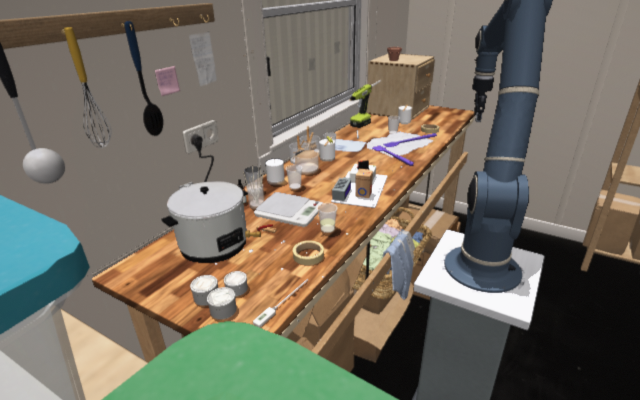

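The top view shows the station near (430,195), turned about 10–15°. The box is at (416,205), the lamp at (398,179) and the dial pod at (462,181). Next I'll take coarse coordinates and then a wrist view.

```bash
cat > h.py <<'E'
from rig import *
import numpy as np, cv2
def cloud(name,p=None):
    """picture, world xyz per pixel"""
    c=camera_params(name); s=sense()
    p,d=camera(name)
    if "position" in c: R,t=c["rotation"],c["position"]
    else:
        T=np.array(c["tool_from_camera"]); R0=np.array(s["tcp_rot"])
        R=R0@T[:3,:3]; t=R0@T[:3,3]+np.array(s["position"])
    v,u=np.mgrid[:400,:640]; K=c["K"]
    X=np.stack([(u-K[0,2])/K[0,0]*d,(v-K[1,2])/K[1,1]*d,d],-1)@R.T+t
    X[d==0]=np.nan
    return p,X
def down(yaw):  # tool x axis at yaw in world, z down
    c,s=np.cos(yaw),np.sin(yaw)
    return np.array([[c,s,0],[s,-c,0],[0,0,-1.]])
E
python3 - <<'E'
from h import *
p,X=cloud("top")
for u,v in [(416,202),(398,177),(462,181),(462,170),(385,230),(484,210),(430,220),(374,180),(310,206)]: print((u,v),X[v,u].round(3))
print(camera_params("wrist")["tool_from_camera"].round(3))
im=cv2.resize(p[140:245,360:500,::-1],None,fx=5,fy=5,interpolation=cv2.INTER_CUBIC); cv2.imwrite("pics/topc.png",im)
E
```

```text
(416, 202) [ 0.5   -0.234  0.103]
(398, 177) [ 0.574 -0.2    0.052]
(462, 181) [ 0.56  -0.365  0.063]
(462, 170) [ 0.592 -0.371  0.049]
(385, 230) [ 0.438 -0.169 -0.002]
(484, 210) [ 0.49  -0.438  0.006]
(430, 220) [ 0.464 -0.291  0.004]
(374, 180) [ 0.575 -0.141  0.006]
(310, 206) [0.502 0.034 0.021]
[[-0.    -0.947 -0.322  0.083]
 [ 1.    -0.     0.001 -0.   ]
 [-0.001 -0.322  0.947 -0.116]
 [ 0.     0.     0.     1.   ]]
```

View pics/topc.png

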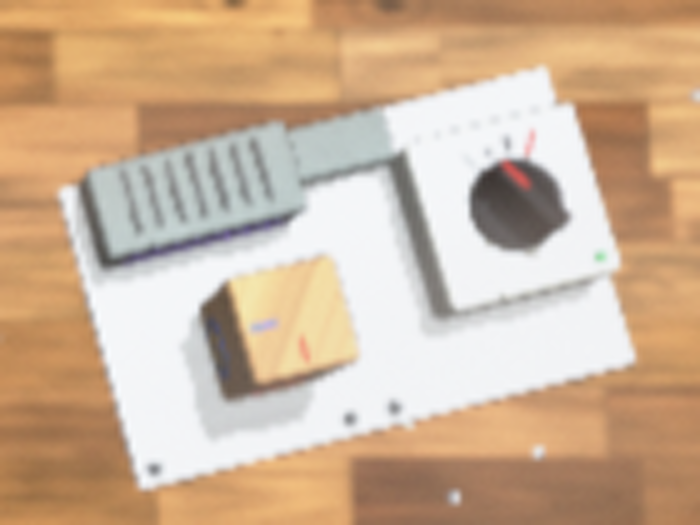

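The crop shows the blue top line near (265,325) on the station's +y side. The red line is near (305,348), facing the robot. That looks like a half turn rather than a quarter, so I'll check it close up with the wrist camera.

```bash
python3 - <<'E'
from h import *
for y in (0.25,-1.3,1.8,0.25+np.pi,-0.5): 
    for pos in ([.53,-.29,.33],[.5,-.236,.12]):
        q=inverse_kinematics(np.array(pos),down(y)); print(y,None if q is None else np.round(q,2))
movep([.54,-.30,.36],down(0.25))
p,X=cloud("wrist"); cv2.imwrite("pics/w1.png",p[:,:,::-1]); np.savez("pics/w1.npz",p=p,X=X)
print(sense()["position"],sense()["joint_pos"],sense()["time_s"])
E
```

```text
0.25 [ 0.6   0.31 -0.22  1.6   0.07  1.24 -0.95]
0.25 [ 0.57  0.45 -0.26  1.94  0.16  0.77 -1.1 ]
-1.3 [ 0.41  0.3   0.03  1.62 -0.01  1.23 -2.43]
-1.3 [ 0.31  0.43  0.08  1.96 -0.05  0.75 -2.46]
1.8 [ 0.83  0.35 -0.53  1.59  0.18  1.25  0.5 ]
1.8 [ 0.79  0.49 -0.55  1.93  0.35  0.81  0.28]
3.391592653589793 [ 1.01  0.4  -0.8   1.58  0.3   1.28  1.99]
3.391592653589793 [ 0.95  0.55 -0.77  1.92  0.5   0.87  1.73]
-0.5 [ 0.51  0.3  -0.11  1.61  0.03  1.23 -1.67]
-0.5 [ 0.43  0.43 -0.08  1.95  0.05  0.76 -1.75]
[ 0.53911561 -0.3016245   0.35960577] [ 0.59794892  0.31650849 -0.20786173  1.52735169  0.06730781  1.30540083
 -0.94113127] 2.0083
```

View pics/w1.png

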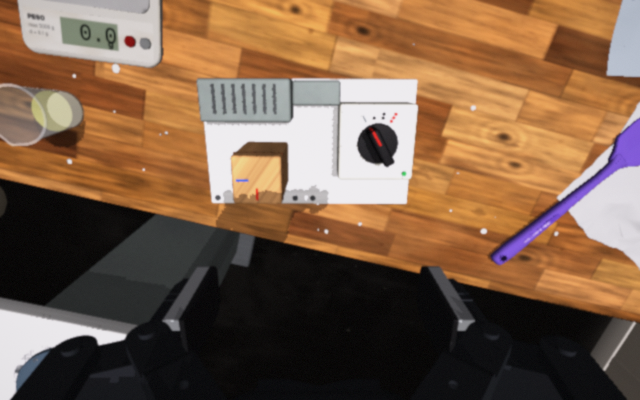

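```bash
python3 - <<'E'
import numpy as np,cv2
a=cv2.resize(np.load("pics/scene0.npz")["p"][150:215,320:400,::-1],None,fx=5,fy=5,interpolation=cv2.INTER_CUBIC)
b=cv2.resize(np.load("pics/w1.npz")["p"][130:210,200:280,::-1],None,fx=4.0625,fy=4.0625,interpolation=cv2.INTER_CUBIC)
cv2.imwrite("pics/sc.png",np.hstack([a,b]))
E
```

```text
(no output)
```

View pics/sc.png

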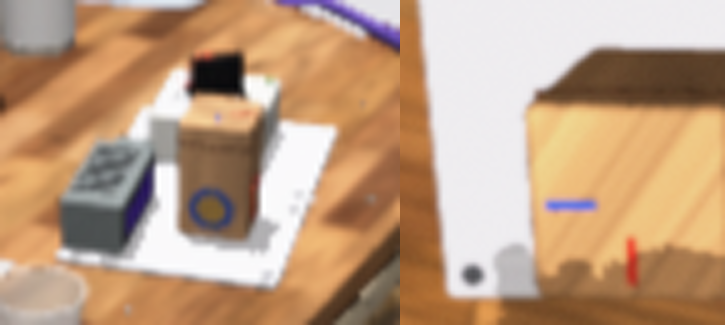

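This confirms it: the blue ring is on the station's +y face and the red badge faces the robot (−x). A half turn is needed, not a quarter. Next I'll fit the geometry.

```bash
cat > fit.py <<'E'
from h import *
def rect(X,lo,hi,c,r):
    m=(X[...,2]>lo)&(X[...,2]<hi)&(np.hypot(X[...,0]-c[0],X[...,1]-c[1])<r)
    m=cv2.morphologyEx(m.astype(np.uint8),cv2.MORPH_OPEN,np.ones((3,3),np.uint8))>0
    P=X[m]; (cx,cy),(w,h),a=cv2.minAreaRect((P[:,:2]*1000).astype(np.float32))
    return len(P),np.round([cx,cy,w,h,a],1),round(float(np.median(P[:,2])),4)
def report(X):
    print("lamp",rect(X,.045,.062,(.574,-.2),.075)); print("pod",rect(X,.045,.062,(.553,-.365),.075))
    print("box",rect(X,.094,.115,(.5,-.236),.08)); print("plate",rect(X,.003,.0095,(.53,-.29),.2))
E
python3 - <<'E'
from fit import *
report(np.load("pics/w1.npz")["X"])
movep([.50,-.25,.30],down(0.25)); p,X=cloud("wrist"); report(X); np.savez("pics/w2.npz",p=p,X=X)
p,X=cloud("top"); report(X)
movep([.42,-.32,.30],down(0.25)); p,X=cloud("wrist"); report(X); np.savez("pics/w3.npz",p=p,X=X)
E
```

```text
lamp (4039, array([ 560.4, -206.2,   80.5,  109.8,   13.4]), 0.049)
pod (5174, array([ 565.5, -369.8,   93.1,   93.6,   14.1]), 0.0492)
box (2421, array([ 499.3, -240.5,   56.4,   56.1,   13.8]), 0.1009)
plate (11151, array([ 535.2, -289.7,  169. ,  279.9,   14.2]), 0.0051)
lamp (5800, array([ 560.4, -206. ,   80.6,  110. ,   14.2]), 0.049)
pod (7085, array([ 565.5, -369.1,   93.4,   93.8,   14.3]), 0.0492)
box (3478, array([ 499.6, -240.3,   55.6,   56.1,   13.3]), 0.1009)
plate (15671, array([ 535.1, -289.7,  169.8,  280.2,   14.1]), 0.0051)
lamp (750, array([ 573.9, -203.2,   50.5,  110.5,   14. ]), 0.0502)
pod (0, array([0., 0., 0., 0., 0.]), nan)
box (353, array([ 498. , -240.6,   56.2,   57.7,   13.4]), 0.1021)
plate (714, array([ 514.1, -275.3,  146.8,  248. ,   28.8]), 0.0062)
lamp (0, array([0., 0., 0., 0., 0.]), nan)
pod (6571, array([ 555.1, -371.9,   71.5,   93.9,   14.1]), 0.0492)
box (4581, array([ 499.3, -240.4,   56. ,   56.3,   14. ]), 0.1008)
plate (17526, array([ 515.1, -294.5,  128.1,  279.9,   13.8]), 0.005)
  return _methods._mean(a, axis=axis, dtype=dtype,
  ret = ret.dtype.type(ret / rcount)
```

Station origin is (0.535, −0.290) with yaw +14.15°. The pod and lamp positions match that model to within 1 mm. The box centre is at (0.4993, −0.2404), with its faces aligned to the station. I'll grip along the station's y, rotate π clockwise and bring it to the lamp.

```bash
cat >> h.py <<'E'
TH=np.radians(14.1); O=np.array([.5352,-.2897])
RS=np.array([[np.cos(TH),-np.sin(TH)],[np.sin(TH),np.cos(TH)]])
def st(x,y,z): return np.array([*(O+RS@[x,y]),z])   # station xy (m), world z
def tost(p): return RS.T@(np.array(p)[:2]-O)
def show(t):
    s=sense(); print(t,round(s["time_s"],1),"st",tost(s["position"]).round(4),"z",round(s["position"][2],4),"F",np.round(s["wrist_force"],1),"gap",round(s["finger_gap"],4),"gf",round(float(np.max(s["gripper_force"])),1))
E
python3 - <<'E'
from h import *
b=[.4994,-.2404]
command_gripper(.085,30)
movep([*b,.20],down(TH+np.pi)); show("above")
move_l([*b,.096]); show("down")
command_gripper(.04,30); show("grip")
move_l([*b,.111],feed=.08); show("lift")
for k in (.75,.5,.25,0): movep([*b,.111],down(TH+k*np.pi))
show("turned")
move_l(st(-.004,.075,.111),down(TH),feed=.08); show("at")
E
```

```text
above 5.6 st [-0.0228  0.0564] z 0.2 F [-0.7  0.7  0.2] gap 0.0846 gf 0.0
down 6.5 st [-0.022   0.0563] z 0.0967 F [0.9 0.6 1. ] gap 0.085 gf 0.0
grip 6.8 st [-0.0222  0.0563] z 0.097 F [-0.8  0.5  6.9] gap 0.0559 gf 32.3
lift 7.2 st [-0.0226  0.0563] z 0.1115 F [-0.6 -0.1 -2.6] gap 0.0559 gf 32.4
turned 9.9 st [-0.0227  0.0566] z 0.1109 F [ 0.  -0.2 -2.3] gap 0.0554 gf 32.3
at 10.4 st [-0.0035  0.0756] z 0.1109 F [ 0.7  0.4 -1.7] gap 0.0561 gf 32.3
```

```bash
python3 - <<'E'
from h import *
print(move_l(st(-.004,.075,.0965),feed=.03,until_force=4)); show("low")
z=sense()["position"][2]
print(move_l(st(.014,.075,z),feed=.03,until_force=6)); show("push")
command_gripper(.085); sleep(.3); show("open")
p=sense()["position"]
move_l([p[0],p[1],.2]); movep(st(-.09,.05,.30),down(TH))
p,X=cloud("wrist"); cv2.imwrite("pics/w4.png",p[:,:,::-1])
from fit import rect
c=st(.007,.075,0); n,r,z=rect(X,.094,.115,c,.08); print(r,z,tost(r[:2]/1000)); show("")
E
```

```text
True
low 10.9 st [-0.0044  0.0748] z 0.097 F [-0.2  0.6  4.4] gap 0.0554 gf 32.8
True
push 11.1 st [-0.0039  0.0747] z 0.097 F [-0.4 -0.   2.2] gap 0.0558 gf 32.7
open 11.8 st [-0.0042  0.0751] z 0.0967 F [ 0.1 -0.4 -0.2] gap 0.085 gf 0.0
[ 513.3 -218.9   56.1   56.    13.7] 0.1008 [-0.00399225  0.07400211]
 13.3 st [-0.0892  0.0515] z 0.298 F [ 1.1 -0.2 -0.1] gap 0.0848 gf 0.0
```

View pics/w4.png

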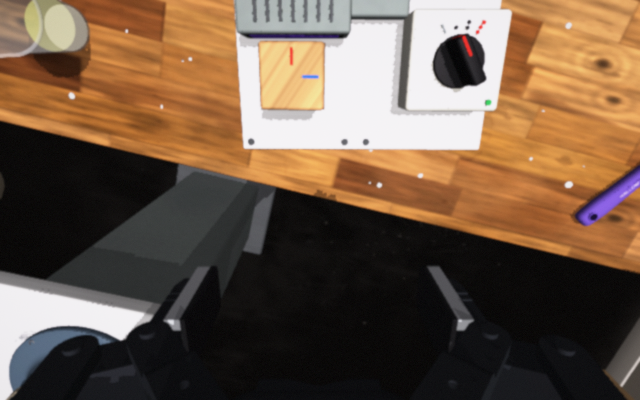

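The box is upright with its red line (292,55) facing the lamp, but the push stopped early and left an 11 mm gap. I'll regrip, slide it to contact and let go.

```bash
python3 - <<'E'
from h import *
from fit import rect
movep(st(-.004,.074,.2),down(TH)); move_l(st(-.004,.074,.0965)); command_gripper(.04,30); show("grip")
move_l(st(-.004,.075,.098),feed=.03)
print(move_l(st(.0085,.075,.098),feed=.03,until_force=12)); show("push")
move_l(np.r_[sense()["position"][:2],.0965],feed=.03,until_force=5)
command_gripper(.085); sleep(.3); show("open")
p=sense()["position"]
move_l([p[0],p[1],.2]); movep(st(-.09,.05,.30),down(TH))
p,X=cloud("wrist"); cv2.imwrite("pics/w5.png",p[:,:,::-1])
n,r,z=rect(X,.094,.115,st(.007,.075,0),.08); print(r,z,tost(r[:2]/1000)); show("")
m=(X[...,2]>.094)&(X[...,2]<.115)&(np.linalg.norm(X[...,:2]-st(.007,.075,0)[:2],axis=-1)<.06)
print("top tilt",np.linalg.lstsq(np.c_[X[m][:,:2],np.ones(m.sum())],X[m][:,2],rcond=None)[0][:2])
D=(X[...,2]>.072)&(X[...,2]<.1)&(np.linalg.norm(X[...,:2]-st(.01,-.085,0)[:2],axis=-1)<.04)
P=X[D]; print("wing",cv2.minAreaRect((P[:,:2]*1000).astype(np.float32)),np.median(P[:,2]),"expect",st(.01,-.085,0))
E
```

```text
grip 15.1 st [-0.0035  0.0737] z 0.0976 F [-1.5  0.4  6.5] gap 0.0553 gf 32.0
False
push 15.9 st [0.0081 0.0751] z 0.0977 F [-3.1 -0.5 -0.8] gap 0.0554 gf 32.4
open 16.9 st [0.0081 0.0751] z 0.0964 F [-0.2 -0.3 -0.1] gap 0.085 gf 0.0
[ 523.6 -215.2   55.5   56.    14.1] 0.1009 [0.0068988 0.0750814]
 18.4 st [-0.089   0.0514] z 0.2982 F [ 0.  -0.7  0.2] gap 0.085 gf 0.0
top tilt [0.00053851 0.00174463]
wing ((565.4877319335938, -368.90057373046875), (46.369876861572266, 13.573446273803711), 43.63093566894531) 0.08438114771610489 expect [ 0.565606   -0.36970297  0.        ]
```

The box is seated at station (6.9, 75.1) mm with yaw 14.1° and almost no tilt. The wing is at 43.6°, where off should be. Now the dial.

```bash
python3 - <<'E'
from h import *
c=st(.01,-.085,0)[:2]; P=lambda z:np.array([*c,z]); y0=TH+.525
yaw=lambda: (lambda R:np.arctan2(R[1,0],R[0,0]))(np.array(sense()["tcp_rot"]))
movep(P(.22),down(y0)); move_l(P(.087)); show("down")
command_gripper(.0,90); show("grip"); print("yaw",y0-yaw())
for a in np.arange(.15,1.06,.15):
    movep(P(.087),down(y0-a)); s=sense(); print(round(a,2),"dial~",round(y0-yaw(),3),"tz",np.round(s["ft_torque"],2),"gap",round(s["finger_gap"],4))
sleep(.7); show("held"); print("yaw",y0-yaw())
p,X=cloud("wrist"); cv2.imwrite("pics/w6.png",p[:,:,::-1]); p,X=cloud("top"); cv2.imwrite("pics/t6.png",cv2.resize(p[140:245,360:500,::-1],None,fx=5,fy=5))
E
```

```text
down 20.2 st [ 0.0105 -0.0856] z 0.0883 F [0.3 0.5 0.7] gap 0.0848 gf 0.0
grip 20.9 st [ 0.0098 -0.0847] z 0.0874 F [-1.7  1.5  4.5] gap 0.0115 gf 88.8
yaw 0.0002343761467408223
0.15 dial~ 0.148 tz [0.36 0.59 0.15] gap 0.0114
0.3 dial~ 0.299 tz [0.4  0.57 0.14] gap 0.011
0.45 dial~ 0.448 tz [0.44 0.61 0.16] gap 0.0112
0.6 dial~ 0.598 tz [0.42 0.65 0.13] gap 0.011
0.75 dial~ 0.748 tz [0.46 0.63 0.16] gap 0.0112
0.9 dial~ 0.898 tz [0.5  0.57 0.17] gap 0.0112
1.05 dial~ 1.048 tz [0.56 0.64 0.14] gap 0.0115
held 23.3 st [ 0.0098 -0.0844] z 0.0874 F [-3.5  1.9  5.4] gap 0.0114 gf 89.3
yaw 1.047732813815765
```

View pics/w6.png

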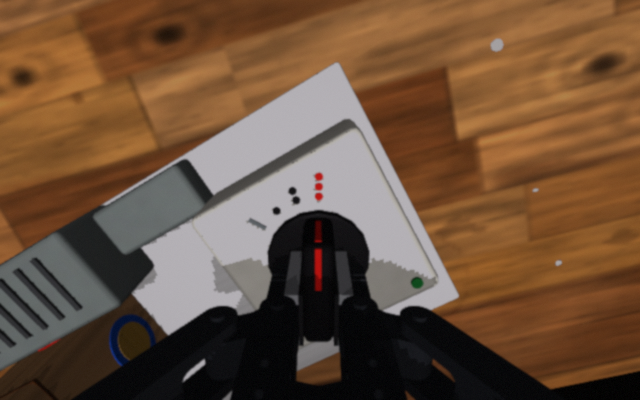

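The pointer (318,235) lines up with the three red dots (318,187). The wing is firmly gripped, and the box is still in place. I'm handing in the job.

```bash
python3 - <<'E'
from h import *
print(finish_job()); show("end")
E
```

```text
the job is handed in; nothing more can be done
None
the job is handed in; nothing more can be done
```

The job is handed in: the box stands released with its red badge against the lamp window (it needed a half turn, not the quarter turn described), and the gripper is still holding the dial at the third click; no verdict was returned.

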